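# Clear the extractor port and hold the filter collar home

### The job

Lift the yellow ear defenders off the filter port and hang them over the steel bar, the bar under the headband, and let go. Then put the orange knurled filter collar over the port's spigot, turn it until its hidden keyways drop over the cross-pin, and push it fully home against the spring; finish while still holding it pushed home, without letting go. Leave the other things on the bench where they are.

Things in the scene. Friction and masses are not known exactly. Their poses are not given: they have to be found in the camera images.
- ears_grip (a point): Centre of the grey radio module on the ear defenders' crown, the part to grip: 40 (x) x 18 (y) x 28 mm high, 145 mm above the cups' undersides. x runs from cup to cup, y across the band, z up. Mass about 0.26 kg. At the start they stand on their cups astride the port. Fingers reaching over 20 mm below this point hit the bar when hanging.
- ears_band (a point): Centre of the flat underside of the ear defenders' rigid black headband, 20 mm below the module's centre, 36 mm long (x), 18 mm wide: it comes to rest on the bar, x square to the bar. The arch below is open: two yellow cups, 158 mm over all, 66 mm high, 50 mm wide (y), inner faces 106 mm apart, undersides 125 mm below this point.
- rail_mid (a point): Fixed horizontal round steel bar, 14 mm in diameter, on two posts 240 mm apart; this point is on the bar's axis at mid-length, 145 mm above the bench. y runs along the bar.
- collar_mid (a point): Filter collar: orange cylinder, black knurling, grille on top, 55 mm in diameter, 60 mm high, upright, mouth down. Point on its axis half-way up. Bore 35 mm wide, 45 mm deep, with four hidden full-depth keyways 90 degrees apart (its own +x, +y, -x, -y); each takes the pin within about 0.12 rad. Mass about 0.22 kg.
- port_top (a point): Centre of the top of the fixed port's upright aluminium spigot (32 mm in diameter, chamfered), 62 mm above the bench; round flange at the foot, 84 mm wide, 12 mm high. The collar's centre is 14 mm above this point when resting on the pin; it then drops 18 mm to the plunger and 6 mm more against the spring to a hard shoulder: fully home its centre is 10 mm below this point.
- pin_mid (a point): Middle of the brass cross-pin, on the spigot's axis 18.5 mm below its top. The pin is 5 mm thick, 44 mm long, level, sticking out 6 mm on both sides, in a direction that differs each time and is NOT given by this point's axes: find it by feel or sight. A quarter turn of the collar either way always meets it.
- plunger (a joint): Red spring plunger on top of the spigot, 20 mm in diameter, standing 11 mm above it: 0 = up, grows (m) as it is pushed down; about 0.006 with the collar fully home. Its spring takes 4 N to start and 10 N at 0.006, so it lifts the collar again if let go.
- glue: Bystander: glue jar with blue cap, 44 mm in diameter, 85 mm high, stands on the bench beside the collar (may change places with it); origin at the centre of its underside.
- tape: Bystander: yellow roll of tape, 84 mm in diameter, 22 mm high, lying flat; origin at the centre of its underside.
- driver: Bystander: screwdriver lying on the bench.
- offcut: Bystander: wooden offcut, 90 by 45 by 30 mm, origin at the centre of its underside.
- mug: Bystander: white mug, 76 mm in diameter, 85 mm high; origin at the centre of its underside.
- weight: Bystander: steel cylinder, 48 mm in diameter, 35 mm high; origin at the centre of its underside.
Mind the look-alikes: they are no part of the job. What is shaped like the part that bears port_top but blue or pink is not meant.

How it is judged:
On the way, in this order (a step that is already met when the one before it is completed fails the run):
1. the ear defenders hang from the bar by the headband, released (contact force between ears and rail above 0.8 N and contact force between ears and the arm below 0.1 N and contact force between ears and the fingers below 0.1 N and z of ears_grip in the frame of rail_mid between 0.015 and 0.04 m and angle between ears_grip's own z axis and vertical below 0.45 rad), for 0.3 s.
2. the collar has dropped over the cross-pin (horizontal distance between collar_mid and port_top below 0.005 m and z of collar_mid in the frame of port_top below 0.001 m), for 0.1 s.
At the end, for the whole second after the job is handed in: The ear defenders hang from the bar by the headband, tilted under 0.45 rad, not touching the robot. The collar is upright on the spigot (axis within 5 mm, tilt under 0.1 rad), within 2.5 mm of home, the plunger in by over 3.5 mm, and the fingers still press on the collar with over 2 N (all of step 1 and horizontal distance between collar_mid and port_top below 0.005 m and z of collar_mid in the frame of port_top below -0.0075 m and angle between collar_mid's own z axis and vertical below 0.1 rad and value of joint plunger above 0.0035 m and contact force between collar and the fingers above 2 N); the arm keeps its last pose, push and grip.
It fails at once if a bystander is moved more than 30 mm (distance of any of glue, tape, driver, offcut, mug, weight from where it was at the start of the episode above 0.03 m).
It also fails if it takes over 72 s, if anything falls off the work surface, if the arm or the gripper's body presses on something with over 40 N, if the wrist force passes 120 N, or if a joint passes its speed limit or range.

### The arm

A 6-joint arm with a two-finger parallel gripper is mounted at the origin on the work surface. World frame = base frame: x ahead of the robot, y to its left, z up, the work surface at z = 0. Lengths are in m, angles in rad, forces in N, time in s.
With the tool pointing down it reaches from about 0.375 to 0.9 m from the base axis. Payload 3.1 kg.
Tool frame: the origin (TCP) lies midway between the tips of the shut fingers; the grasp point (between the pads) lies 19 mm behind it; z points along the fingers, y is the line along which they close (so a half turn about z gives the same grasp; the last joint's range is limited). The gripper opens to 85 mm and grips with 20 to 120 N. Pads are 22 mm wide; open, the fingers measure 114 mm over their backs; the gripper's body (76 mm by 85 mm) begins 54 mm behind the grasp point. The pads swing forward as they close: fully open they stand 13 mm farther back than shut.
Start: joints at [-0.178, 0.527, 1.433, -0, 1.181, -0.178], TCP at [0.625, 0, 0.231] pointing down, gripper open.
Joint ranges: [-3.08, 3.08], [-0.75, 2.2], [0.22, 2.44], [-1.43, 4.57], [0, 2.65], [-2.85, 2.85]. Speed limits (rad/s): [2.79, 2.79, 3.14, 3.14, 3.14, 3.14].

### API

Orientations are given as a unit quaternion [x, y, z, w].
In Python, from station import manip gives the robot as it stands.
- The arm moves only by the tool step_arm, never from a script. Its argument "targets" is text: rows parted by semicolons, each of 4 numbers parted by spaces: the shift along the tool's x, y, z in mm, then the turn about the tool's z in degrees. A call has 1 to 12 rows; each row is the pose to reach, as a shift and turn from the pose commanded when the call began, along the tool's axes at that moment; what a row does not reach only later rows make up. A row lasts 1/10 s, in which the tool goes at most 50 mm and 8.59 degrees, less where a joint would pass 70% of its speed; a pose out of reach is approached as far as the arm can. A call with a gripper value outside its range is refused whole. "gripper" is the closure, from 0 (fully open) to 1 (shut), set as the call begins (left out, the last holds). The fingers move at their own pace and stop on an object; "squeeze" is the grip in N (left out, the last holds). Time passes only in rows, so rows that repeat a pose let the fingers close. It gives the time, the measured TCP pose, the force, the opening and the grip force at its end, in the units of the state.
- manip.sense(): the state, without advancing time (a new reading comes with each control period).
- manip.snapshot(name): name is "scene" or "side" or "wrist"; returns the picture (420x560x3 uint8, red, green, blue); there is no depth.
- manip.get_calibration(name): a dict with "fov_y" (degrees; the focal length in pixels is half the picture's height over the tangent of half this angle, whatever the lens; pixels are square), "cx", "cy" (the principal point, pixels), "extrinsics" (4x4, takes a point from camera to world coordinates); the wrist camera has in their place "tool_from_camera" (4x4, takes a point from camera to tool coordinates, whose origin is the TCP and whose axes are the flange's). Camera axes: x right, y down, z forward; pixel columns grow to the right and rows downward; lengths in m; the calibration is good to about 2 mm. A picture is of the moment at which its call begins: read the wrist's pose just before it. get_calibration takes no time and is no camera call.
- manip.sign_off(): hands the job in; it is judged then, once.
Trained networks look in the newest picture that a camera, given by its name, has taken for a name from the list of things; names that differ only in an ending like _2 or _b are one class to them, and where a whole thing is asked for, a point or a joint stands for the part that bears it (a point fixed in the world has none). Each returns a list of dicts, best first, with "p" (0 to 1); they miss things now and then, are a little off and sometimes report something else, mostly with a low value. They report only what shows in the picture. A call takes as long as a camera call. They do not tell look-alikes from the thing itself.
- manip.recognise(camera, query): "position" ([column, row] in pixels, amid what is visible of it).
- manip.masks_of(camera, query): "pixels" (420x560 bool, what is visible of it) and "position" ([column, row] in pixels, amid what is visible of it).
- manip.mark_of(camera, query): "position" ([column, row] in pixels: a listed point, or the origin of a listed thing).
The state is a dict: "t": time; "q": joint angles; "qd": joint speeds; "tau": joint torques, N m; "tcp_pos": TCP position; "tool_rot": TCP orientation; "force": force on the tool from outside, world axes, zero at the start; "ft_torque": the same for the moment, N m; "finger_gap": opening from 0.0 (shut) to 1.0 (fully open); "gripper_force": force on a finger pad.
Only numpy, scipy, OpenCV 4.12 (cv2) and the standard library are available. Lean on these libraries where they do the work, as an engineer would, in place of code of your own. Each camera call takes 0.05 s, during which the arm holds its last target. There are 200 camera calls.

## Working session

There is one attempt and no reset: what is moved stays moved. The work goes in short steps, Python scripts to look and compute and a tool call to move; the robot and the scene stay as the last step left them, time stands still between calls to the robot, and variables do not carry over. Pictures are saved under pics/ and viewed, at most 13 in all, crops included, and the job is handed in when it is done.

Besides the shell and the picture viewer there is one more tool, called after ">>>" as name(argument=value, ...), one argument or row to a line, values as JSON. step_arm: Moves the arm, as the interface text tells. Its arguments: {"type":"object","properties":{"targets":{"type":"string"},"gripper":{"type":"number"},"squeeze":{"type":"number"}},"required":["targets"]}

```bash
ls; mkdir -p pics
cat > h.py <<'E'
import numpy as np, cv2
from station import manip
from scipy.spatial.transform import Rotation as R
def snap(n,f=None):
    s=manip.sense(); im=manip.snapshot(n)
    if f: cv2.imwrite('pics/'+f,cv2.cvtColor(np.asarray(im),cv2.COLOR_RGB2BGR))
    return s,im
def cam(n,s=None):
    c=manip.get_calibration(n); f=210/np.tan(np.radians(c['fov_y'])/2)
    if n=='wrist':
        T=np.eye(4);T[:3,:3]=R.from_quat(s['tool_rot']).as_matrix();T[:3,3]=s['tcp_pos'];E=T@np.array(c['tool_from_camera'])
    else: E=np.array(c['extrinsics'])
    return f,c['cx'],c['cy'],E,c
def ray(n,p,s=None):
    f,cx,cy,E,_=cam(n,s); d=E[:3,:3]@np.array([(p[0]-cx)/f,(p[1]-cy)/f,1]); return E[:3,3],d/np.linalg.norm(d)
def atz(n,p,z,s=None):
    o,d=ray(n,p,s); return o+d*(z-o[2])/d[2]
def tri(rs):
    A=sum(np.eye(3)-np.outer(d,d) for o,d in rs);b=sum((np.eye(3)-np.outer(d,d))@o for o,d in rs)
    x=np.linalg.solve(A,b); return x,[np.linalg.norm((np.eye(3)-np.outer(d,d))@(x-o)) for o,d in rs]
def proj(n,P,s=None):
    f,cx,cy,E,_=cam(n,s); p=np.linalg.inv(E)@np.append(P,1); return np.array([cx+f*p[0]/p[2],cy+f*p[1]/p[2]])
E
python3 - <<'E'
from h import *
S={}
for n in ['scene','side','wrist']: S[n],_=snap(n,n+'0.png')
a=[cv2.imread('pics/%s0.png'%n) for n in ['scene','side']]
print(cam('scene')[4],cam('side')[4],cam('wrist',S['wrist'])[4])
np.set_printoptions(precision=3,suppress=True)
for q in ['ears_grip','ears_band','rail_mid','collar_mid','port_top','pin_mid','glue','tape','driver','offcut','mug','weight']:
    for n in ['scene','side']:
        print(q,n,[(np.round(d['position']),round(d['p'],2)) for d in manip.mark_of(n,q)[:4]])
print(manip.sense())
E
```

```text
pics
{'fov_y': 50.00947109408459, 'cx': 285.2406513960741, 'cy': 208.88134283819394, 'extrinsics': array([[ 0.78991995,  0.51260308, -0.33654798,  0.86822376],
       [ 0.61298013, -0.64504843,  0.45625418, -0.46623505],
       [ 0.01678756, -0.56670151, -0.82375213,  1.03672638],
       [ 0.        ,  0.        ,  0.        ,  1.        ]])} {'fov_y': 43.10088503274461, 'cx': 275.0116847976274, 'cy': 206.73533920931962, 'extrinsics': array([[ 0.89468854, -0.25663911,  0.36560741,  0.00819425],
       [-0.446094  , -0.55562755,  0.70162537, -0.84492232],
       [ 0.02307704, -0.79083146, -0.61159877,  0.90133961],
       [ 0.        ,  0.        ,  0.        ,  1.        ]])} {'fov_y': 66.92781553298785, 'cx': 282.7854426500569, 'cy': 213.9275747934043, 'tool_from_camera': array([[-7.65189116e-05, -9.46725519e-01, -3.22041591e-01,
         8.27932710e-02],
       [ 9.99999953e-01, -1.67646953e-04,  2.55236412e-04,
        -1.01113584e-04],
       [-2.95628116e-04, -3.22041556e-01,  9.46725487e-01,
        -1.42198692e-01],
       [ 0.00000000e+00,  0.00000000e+00,  0.00000000e+00,
  
[... 1463 characters left out ...]
 side [(array([174., 216.]), 0.95), (array([285., 245.]), 0.39), (array([285., 238.]), 0.19)]
mug scene []
mug side [(array([199., 166.]), 0.91), (array([348., 210.]), 0.17)]
weight scene [(array([156., 268.]), 0.6)]
weight side [(array([262., 353.]), 0.87)]
{'t': 1.35, 'q': array([-0.178,  0.527,  1.433, -0.   ,  1.181, -0.178]), 'qd': array([ 0.001,  0.   , -0.   ,  0.   , -0.001,  0.001]), 'tau': array([  0.001, -44.232, -17.842,  -0.   ,   0.001,  -0.   ]), 'tcp_pos': array([0.625, 0.   , 0.231]), 'tool_rot': array([ 0.707,  0.707, -0.   ,  0.   ]), 'force': array([0.113, 0.149, 0.603]), 'ft_torque': array([-0.003, -0.024, -0.026]), 'gripper_force': 0.0, 'finger_gap': 1.0013348139007259}
```

View pics/scene0.png

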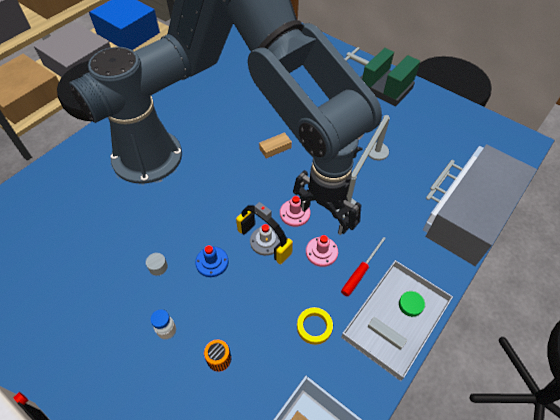

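View pics/side0.png

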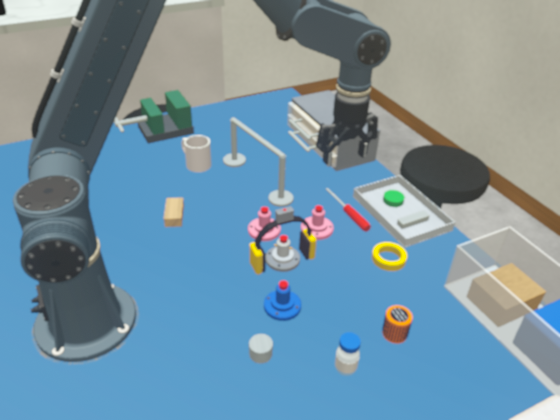

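The scene view (rows from the bottom of the picture, base at the back) shows:
- the ears at (262,210) astride the aluminium port at (265,235)
- look-alike ports: blue at (210,255), pink at (296,205) and (322,245)
- the collar at (217,353) with the glue jar beside it at (163,323)

In the side view the bar runs from about (233,122) to (282,157). Candidates for the port are therefore grey, blue, pink and pink, and I choose grey, which is under the ears.

Run:
```python
from h import *
np.set_printoptions(precision=4,suppress=True)
def t(a,b): return tri([ray('scene',a),ray('side',b)])
print('ears_grip',t((262,208),(287,212)))
print('port_top', t((267,230),(286,241)), atz('scene',(267,230),.062),atz('side',(286,241),.062))
print('collar',t((220,353),(395,325)),atz('scene',(220,353),.03),atz('side',(395,325),.03))
print('rail ends',atz('side',(233,122),.145),atz('side',(282,157),.145),'mid',atz('side',(255,138),.145))
for n,p in [('blue',(283,287)),('p1',(268,212)),('p2',(316,212))]: print(n,atz('side',p,.062))
print('glue',atz('scene',(165,331),0),atz('side',(343,366),0)); print('weight',atz('side',(262,353),0))
print('tape',atz('scene',(317,328),0)); print('driver',atz('scene',(364,265),0)); print('mug',atz('side',(199,166),0)); print('offcut',atz('scene',(276,151),0))
i=cv2.imread('pics/scene0.png'); a=cv2.resize(i[180:290,180:360],None,fx=4,fy=4,interpolation=2)
cv2.imwrite('pics/crop1.png',a)
```

```text
ears_grip (array([ 0.4677, -0.0165,  0.159 ]), [np.float64(0.004101871594135223), np.float64(0.004101871594135214)])
port_top (array([ 0.4746, -0.0085,  0.0608]), [np.float64(0.002276705980570635), np.float64(0.0022767059805706515)]) [ 0.4736 -0.0068  0.062 ] [ 0.4742 -0.0125  0.062 ]
collar (array([ 0.5807, -0.3065,  0.023 ]), [np.float64(0.0023781415355242272), np.float64(0.0023781415355241765)]) [ 0.5815 -0.3054  0.03  ] [ 0.5767 -0.3132  0.03  ]
rail ends [0.5293 0.4359 0.145 ] [0.5732 0.2076 0.145 ] mid [0.5494 0.3265 0.145 ]
blue [ 0.3991 -0.1429  0.062 ]
p1 [0.4839 0.1058 0.062 ]
p2 [0.5953 0.0543 0.062 ]
glue [ 0.437  -0.3421  0.    ] [ 0.4379 -0.3352  0.    ]
weight [ 0.3049 -0.2369  0.    ]
tape [ 0.7134 -0.1157  0.    ]
driver [0.7118 0.0956 0.    ]
mug [0.4267 0.4689 0.    ]
offcut [0.2905 0.2605 0.    ]
```

View pics/crop1.png

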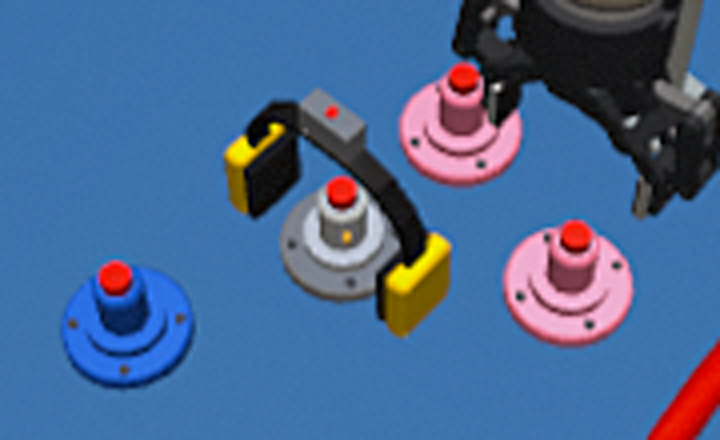

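The crop shows the aluminium port at crop (342,230) inside the arch. The ears' module is at crop (333,120) with the cups at (265,170) and (415,285). The choice is confirmed, so I'll move above it for a wrist view.

>>> step_arm(
  targets="-3 -35 -15 0;-6 -75 -30 0;-10 -115 -45 0;-12 -155 -50 0;-12 -155 -50 0;-12 -155 -50 0",
  gripper=0,
)

```text
t: 1.95
tcp_pos: [0.4699, -0.012, 0.282]
tool_rot: [0.707, 0.707, 0.001, 0.001]
force: [0.6, 0.0, 0.5]
finger_gap: 1.002
gripper_force: 0.0
```

Run:
```python
from h import *
np.set_printoptions(precision=4,suppress=True)
s,_=snap('wrist','w1.png'); print(s['tcp_pos'],s['tool_rot'],s['force'])
for q in ['ears_grip','ears_band','port_top','pin_mid']:
    z={'ears_grip':.145,'ears_band':.125,'port_top':.062,'pin_mid':.0435}[q]
    for d in manip.mark_of('wrist',q)[:3]: print(q,np.round(d['position']),round(d['p'],2),atz('wrist',d['position'],z,s))
for n in ['scene','side']:
  snap(n)
  for q in ['rail_mid','ears_grip']: print(n,q,[(np.round(d['position']),round(d['p'],2)) for d in manip.mark_of(n,q)])
```

```text
[ 0.4699 -0.012   0.282 ] [0.7073 0.7069 0.0006 0.0008] [0.5523 0.0124 0.5457]
ears_grip [278. 199.] 0.8 [ 0.4656 -0.0101  0.145 ]
ears_band [279. 197.] 0.65 [ 0.4662 -0.0139  0.125 ]
port_top [282. 179.] 0.93 [ 0.4698 -0.0094  0.062 ]
port_top [289.  63.] 0.93 [0.4772 0.1127 0.062 ]
port_top [403. 118.] 0.81 [0.6016 0.0585 0.062 ]
pin_mid [287. 176.] 0.92 [ 0.4752 -0.0102  0.0435]
pin_mid [285.  68.] 0.92 [0.4732 0.1098 0.0435]
pin_mid [398. 116.] 0.76 [0.6031 0.0599 0.0435]
scene rail_mid []
scene ears_grip [(array([258., 211.]), 0.87)]
side rail_mid [(array([255., 135.]), 0.89)]
side ears_grip [(array([198., 165.]), 0.62)]
```

View pics/w1.png

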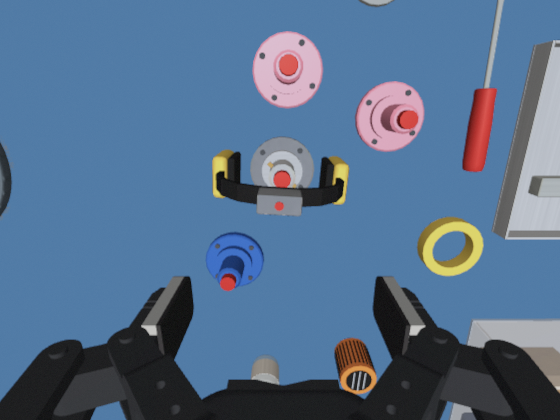

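The wrist view shows the module at (279,200) with its cups at (221,180) and (341,185), so the ears lie nearly along world x. The port spigot is at (282,178), and a brass spot at (270,165) is the pin end. Next I'll measure the yaw from the yellow cups and the module face.

Run:
```python
from h import *
np.set_printoptions(precision=4,suppress=True)
s=manip.sense(); i=cv2.imread('pics/w1.png'); hsv=cv2.cvtColor(i,cv2.COLOR_BGR2HSV)
y=cv2.inRange(hsv,(20,120,90),(35,255,255))
for c0,c1 in [(200,245),(315,360)]:
    m=np.zeros_like(y); m[140:215,c0:c1]=y[140:215,c0:c1]
    ys,xs=np.nonzero(m); print('cup',xs.mean(),ys.mean(),len(xs),xs.min(),xs.max(),ys.min(),ys.max(),atz('wrist',(xs.mean(),ys.mean()),.05,s))
# module grey
b=i.astype(int); g=((b.max(2)-b.min(2))<25)&(b.max(2)>75)
m=np.zeros_like(y); m[184:220,245:315]=255*g[184:220,245:315]
n,l,st,ce=cv2.connectedComponentsWithStats(m)
k=1+np.argmax(st[1:,4]); print(st[k],ce[k])
for c in range(255,306,5):
    r=np.nonzero(l[:,c]==k)[0]; print(c,(r.min(),r.max()) if len(r) else None)
for r in (190,194,198,202,206,210):
    c=np.nonzero(l[r]==k)[0]; print(r,c.min() if len(c) else 0,c.max() if len(c) else 0)
```

```text
cup 220.0709534368071 168.68736141906874 451 213 232 150 197 [0.3958 0.0005 0.05  ]
cup 339.6166281755196 175.4203233256351 433 329 348 157 203 [ 0.5378 -0.0076  0.05  ]
[ 257  188   46   28 1042] [278.9846 201.239 ]
255 None
260 (np.int64(188), np.int64(213))
265 (np.int64(188), np.int64(213))
270 (np.int64(189), np.int64(213))
275 (np.int64(189), np.int64(213))
280 (np.int64(189), np.int64(214))
285 (np.int64(190), np.int64(214))
290 (np.int64(190), np.int64(214))
295 (np.int64(190), np.int64(215))
300 (np.int64(193), np.int64(214))
305 None
190 259 298
194 258 300
198 257 302
202 257 302
206 257 301
210 257 300
```

Run:
```python
from h import *
np.set_printoptions(precision=4,suppress=True)
s=manip.sense()
print(atz('wrist',(279,214),.159,s),'top -y edge'); print(atz('wrist',(279,188.5),.131,s),'bottom +y edge')
print(atz('wrist',(257,202),.159,s),atz('wrist',(302.5,202),.159,s))
```

```text
[ 0.4667 -0.0191  0.159 ] top -y edge
[ 0.4665 -0.0031  0.131 ] bottom +y edge
[ 0.4477 -0.0081  0.159 ] [ 0.4872 -0.0081  0.159 ]
```

>>> step_arm(
  targets="0 0 0 -8.5;0 0 0 -17;0 0 0 -25.5;0 0 0 -34;0 0 0 -42.5;0 0 0 -51;0 0 0 -59.5;0 0 0 -68;0 0 0 -76.5;0 0 0 -85;0 0 0 -87;0 0 0 -87",
)

```text
t: 3.7
tcp_pos: [0.47, -0.012, 0.2813]
tool_rot: [0.026, 1.0, 0.0, -0.0]
force: [0.5, 0.4, -0.9]
finger_gap: 1.002
gripper_force: 0.0
```

Run:
```python
from h import *
np.set_printoptions(precision=4,suppress=True)
s,_=snap('wrist','w2.png'); print(s['tcp_pos'],s['tool_rot'],s['q'])
print(R.from_quat(s['tool_rot']).as_matrix())
for q in ['ears_grip','port_top']:
    z={'ears_grip':.145,'port_top':.062}[q]
    for d in manip.mark_of('wrist',q)[:3]: print(q,np.round(d['position']),round(d['p'],2),atz('wrist',d['position'],z,s))
i=cv2.imread('pics/w2.png').astype(int); P=proj('wrist',[.4665,-.009,.145],s); print(P)
g=((i.max(2)-i.min(2))<25)&(i.max(2)>75); c,r=P.astype(int)
m=np.zeros(g.shape,np.uint8); m[r-40:r+40,c-40:c+40]=g[r-40:r+40,c-40:c+40]
n,l,st,ce=cv2.connectedComponentsWithStats(m); k=l[r,c]; print(st[k],ce[k],k)
cv2.imwrite('pics/w2c.png',cv2.resize(cv2.imread('pics/w2.png')[r-70:r+70,c-90:c+90],None,fx=4,fy=4))
```

```text
[ 0.47   -0.012   0.2813] [ 0.0262  0.9997  0.     -0.    ] [-0.2638  0.2529  1.7431 -0.      1.1457 -1.7821]
[[-0.9986  0.0525 -0.0001]
 [ 0.0525  0.9986  0.    ]
 [ 0.0001  0.     -1.    ]]
ears_grip [282. 201.] 0.81 [ 0.4689 -0.013   0.145 ]
port_top [341. 280.] 0.93 [0.6036 0.056  0.062 ]
port_top [288. 181.] 0.81 [ 0.4705 -0.0058  0.062 ]
port_top [388. 181.] 0.81 [0.4758 0.1102 0.062 ]
[286.0234 197.8902]
[ 254  157   63   67 2397] [285.0655 184.0668] 1
```

View pics/w2c.png

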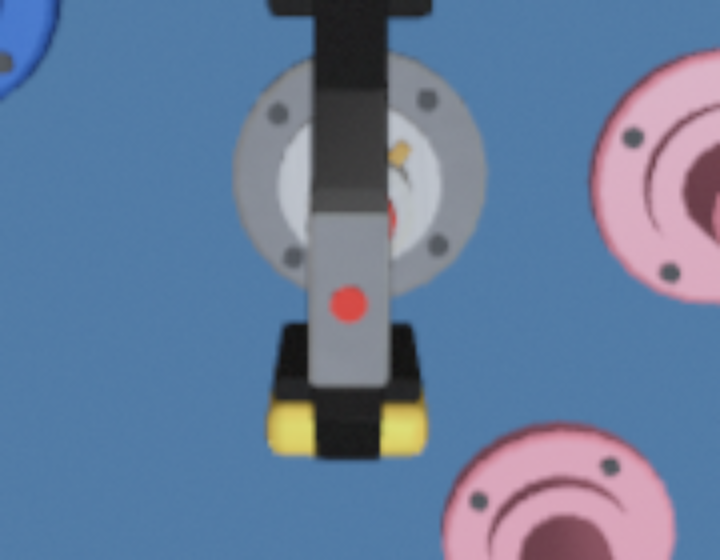

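The crop shows the module at (349,300), square to the tool axes. One brass pin end is at crop (400,153).

Run:
```python
from h import *
np.set_printoptions(precision=4,suppress=True)
s=manip.sense()
for p in [(283.25,223.5),(283.25,202)]: print(atz('wrist',p,.159,s))
print(R.from_quat(s['tool_rot']).as_matrix().T@(np.array([.467,-.0105,.135])-s['tcp_pos'])*1000)
print('pin end',atz('wrist',(196+100,127+38.5),.0435,s))
```

```text
[ 0.486  -0.0126  0.159 ]
[ 0.4661 -0.0115  0.159 ]
[  3.0816   1.2987 146.3167]
pin end [0.4558 0.0046 0.0435]
```

>>> step_arm(
  targets="3 1 40 0;3 1 80 0;3 1 115 0;3 1 140 0;3 1 150 0;3 1 150 0;3 1 150 0",
)

```text
t: 4.55
tcp_pos: [0.4679, -0.011, 0.132]
tool_rot: [0.026, 1.0, -0.0, 0.001]
force: [0.8, 0.1, 0.2]
finger_gap: 1.003
gripper_force: 0.0
```

>>> step_arm(
  targets="0 0 0 0;0 0 0 0;0 0 0 0;0 0 0 0;0 0 0 0;0 0 0 0;0 0 0 0;0 0 0 0",
  gripper=1,
  squeeze=50,
)

```text
t: 5.35
tcp_pos: [0.4674, -0.0111, 0.1317]
tool_rot: [0.026, 1.0, -0.0, 0.0]
force: [-1.2, -2.0, 6.2]
finger_gap: 0.202
gripper_force: 49.8
```

>>> step_arm(
  targets="0 0 -25 0;0 0 -65 0;0 0 -110 0;0 0 -155 0;0 0 -195 0;0 0 -205 0;0 0 -205 0;0 0 -205 0",
)

```text
t: 6.15
tcp_pos: [0.4654, -0.0104, 0.3339]
tool_rot: [0.026, 1.0, 0.001, -0.003]
force: [-0.4, 0.3, -4.0]
finger_gap: 0.2
gripper_force: 49.8
```

Run:
```python
from h import *
np.set_printoptions(precision=4,suppress=True)
print(manip.sense()['finger_gap'])
a=snap('scene')[1]; 
for q in ['rail_mid','port_top']: print(q,[(np.round(d['position']),round(d['p'],2)) for d in manip.mark_of('scene',q)])
for d in manip.masks_of('scene','rail_mid')[:2]:
  ys,xs=np.nonzero(d['pixels']);print(d['p'],xs.min(),xs.max(),ys.min(),ys.max())
b=snap('side')[1]
for q in ['rail_mid','ears_grip']: print(q,[(np.round(d['position']),round(d['p'],2)) for d in manip.mark_of('side',q)])
A=cv2.resize(np.asarray(a)[70:220,240:440],(560,420)); B=cv2.resize(np.asarray(b)[90:240,180:380],(560,420)) 
cv2.imwrite('pics/rail.png',cv2.resize(np.hstack([A,B])[:,:,::-1],(800,300)))
```

```text
0.20030439235080008
rail_mid [(array([368., 144.]), 0.71)]
port_top [(array([205., 251.]), 0.87), (array([268., 228.]), 0.83), (array([293., 203.]), 0.82), (array([325., 239.]), 0.77)]
0.68 334 389 115 218
rail_mid [(array([256., 139.]), 0.69)]
ears_grip [(array([287., 138.]), 0.73), (array([256., 136.]), 0.62)]
```

View pics/rail.png

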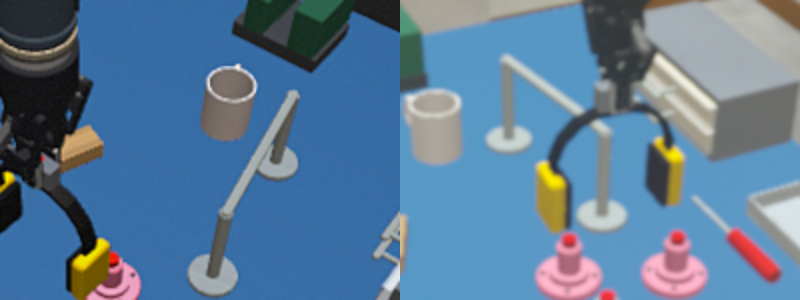

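Left is the scene crop, with bar ends at full-image (352,176) and (386,118). Right is the side crop, with bar ends at (233,120) and (282,156). The ears are held level.

Run:
```python
from h import *
np.set_printoptions(precision=4,suppress=True)
a,ea=tri([ray('scene',(352.5,176)),ray('side',(282.5,156.5))]);b,eb=tri([ray('scene',(386.5,118.5)),ray('side',(233.5,120))])
m,em=tri([ray('scene',(368,144)),ray('side',(256,138))])
print(a,ea,b,eb,m,em,(a+b)/2)
n=np.linalg.norm; print(n(a-b),np.degrees(np.arctan2(*(b-a)[1::-1])))
E2=(atz('scene',(352.5,176),.145)+atz('side',(282.5,156.5),.145))/2; E1=(atz('scene',(386.5,118.5),.145)+atz('side',(233.5,120),.145))/2
print(E1,E2,(E1+E2)/2,np.degrees(np.arctan2(*(E1-E2)[1::-1])))
s=manip.sense(); print(s['tcp_pos'],R.from_quat(s['tool_rot']).as_matrix())
```

```text
[0.5762 0.2128 0.1442] [np.float64(0.0015950577451010759), np.float64(0.001595057745101037)] [0.5368 0.4498 0.1429] [np.float64(0.00014785919475084354), np.float64(0.00014785919475093025)] [0.5508 0.3269 0.1471] [np.float64(0.0029060570024151966), np.float64(0.0029060570024151415)] [0.5565 0.3313 0.1436]
0.24023586612454842 99.44652506233666
[0.5365 0.447  0.145 ] [0.5755 0.2116 0.145 ] [0.556  0.3293 0.145 ] 99.41033536825128
[ 0.4667 -0.0107  0.3353] [[-0.9986  0.0524 -0.0021]
 [ 0.0524  0.9986  0.0006]
 [ 0.0021  0.0005 -1.    ]]
```

>>> step_arm(
  targets="-3 15 0 -1;-10 50 0 -2;-19 92 0 -4;-28 135 0 -5.5;-37 180 0 -7;-46 225 0 -8.5;-55 268 0 -10;-63 307 0 -11.5;-68 332 0 -12.5;-70 344 0 -12.5;-70 344 0 -12.5;-70 344 0 -12.5",
)

```text
t: 7.7
tcp_pos: [0.5545, 0.3279, 0.3357]
tool_rot: [-0.082, 0.997, -0.001, -0.001]
force: [-1.1, -0.9, -3.0]
finger_gap: 0.199
gripper_force: 49.8
```

Run:
```python
from h import *
np.set_printoptions(precision=4,suppress=True)
s,a=snap('wrist','w3.png'); print(s['tcp_pos'],R.from_quat(s['tool_rot']).as_matrix(),s['finger_gap'],s['q'])
for P in ([.5755,.2116,.145],[.5365,.447,.145],[.556,.329,.145]): print(proj('wrist',P,s))
```

```text
[0.5545 0.3279 0.3357] [[-0.9864 -0.1644 -0.0015]
 [-0.1644  0.9864 -0.0018]
 [ 0.0018 -0.0015 -1.    ]] 0.19916360386260984 [ 0.3613  0.4642  1.2463 -0.0011  1.4331 -1.3745]
[173.6597 188.9613]
[394.9067 189.2097]
[283.9861 189.0409]
```

View pics/w3.png

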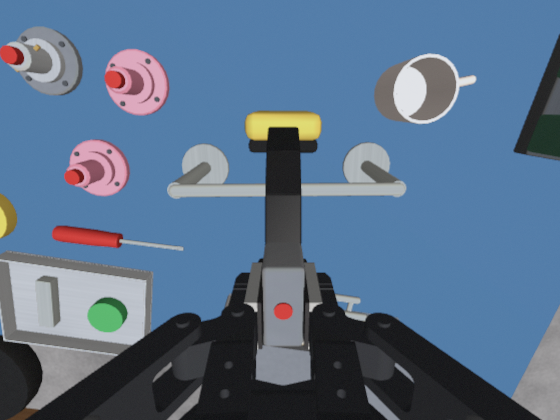

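The wrist view shows the bar level at row 189 with ends at (174,189) and (402,189). The band at column 284 is square to it and on its middle, so I can lower.

>>> step_arm(
  targets="0 0 20 0;0 0 55 0;0 0 95 0;0 0 130 0;0 0 155 0;0 0 167 0;0 0 172 0;0 0 175 0;0 0 176 0;0 0 177 0;0 0 177 0",
)

```text
t: 8.85
tcp_pos: [0.5554, 0.3293, 0.1603]
tool_rot: [-0.083, 0.997, 0.0, 0.001]
force: [0.3, -0.2, -4.0]
finger_gap: 0.201
gripper_force: 49.8
```

>>> step_arm(
  targets="0 0 1 0;0 0 2 0;0 0 3 0;0 0 3 0",
)

```text
t: 9.25
tcp_pos: [0.5553, 0.3293, 0.1585]
tool_rot: [-0.083, 0.997, 0.0, 0.001]
force: [-2.0, -0.7, 6.8]
finger_gap: 0.2
gripper_force: 51.5
```

>>> step_arm(
  targets="0 0 0 0;0 0 0 0;0 0 0 0;0 0 0 0;0 0 0 0;0 0 0 0",
  gripper=0,
)

```text
t: 9.85
tcp_pos: [0.5549, 0.329, 0.1561]
tool_rot: [-0.083, 0.997, -0.0, -0.0]
force: [0.3, 0.5, -0.0]
finger_gap: 1.0
gripper_force: 0.0
```

>>> step_arm(
  targets="0 0 -15 0;0 0 -50 0;0 0 -95 0;0 0 -140 0;0 0 -160 0;0 0 -160 0;0 0 -160 0",
)

```text
t: 10.55
tcp_pos: [0.5545, 0.3289, 0.316]
tool_rot: [-0.083, 0.997, -0.0, -0.0]
force: [-1.2, 0.1, -1.0]
finger_gap: 0.996
gripper_force: 0.0
```

Run:
```python
from h import *
np.set_printoptions(precision=4,suppress=True)
print(manip.sense())
a=snap('scene')[1];b=snap('side')[1];w=snap('wrist')[1]
for n in ['scene','side']:
  for q in ['collar_mid','port_top','ears_grip']:
    print(n,q,[(np.round(d['position'],1),round(d['p'],2)) for d in manip.mark_of(n,q)])
A=cv2.resize(np.asarray(a)[70:220,260:440],(400,300)); B=cv2.resize(np.asarray(b)[70:220,180:360],(400,300)) 
C=np.hstack([A,B]); D=cv2.resize(np.asarray(w),(400,300)); S=cv2.resize(np.asarray(a)[220:400,120:360],(400,300))
cv2.imwrite('pics/hang.png',np.vstack([C,np.hstack([D,S])])[:,:,::-1])
```

```text
{'t': 10.55, 'q': array([ 0.3623,  0.4787,  1.2751, -0.    ,  1.3883, -1.3743]), 'qd': array([-0.0026,  0.0311,  0.038 , -0.0013,  0.0013, -0.0002]), 'tau': array([  0.0481, -46.4237, -21.4823,   0.0018,  -0.0326,  -0.    ]), 'tcp_pos': array([0.5545, 0.3289, 0.316 ]), 'tool_rot': array([-0.0828,  0.9966, -0.0001, -0.0002]), 'force': array([-1.1766,  0.0794, -1.0147]), 'ft_torque': array([-0.0197,  0.0117, -0.0307]), 'gripper_force': 0.0, 'finger_gap': 0.9963654686185378}
scene collar_mid [(array([218.7, 354.3]), 0.76), (array([276. , 151.2]), 0.37)]
scene port_top [(array([207. , 251.9]), 0.8), (array([325.6, 238.3]), 0.73), (array([291.9, 197.7]), 0.65), (array([267.6, 231.4]), 0.56)]
scene ears_grip [(array([368.9, 138.7]), 0.72), (array([368.8, 144.3]), 0.68)]
side collar_mid [(array([398. , 326.1]), 0.82), (array([346.3, 208.3]), 0.15)]
side port_top [(array([283.5, 285.7]), 0.98), (array([319.2, 209.9]), 0.84), (array([284.7, 238.9]), 0.83), (array([263.6, 214.2]), 0.68)]
side ears_grip [(array([256.9, 128. ]), 0.57)]
```

View pics/hang.png

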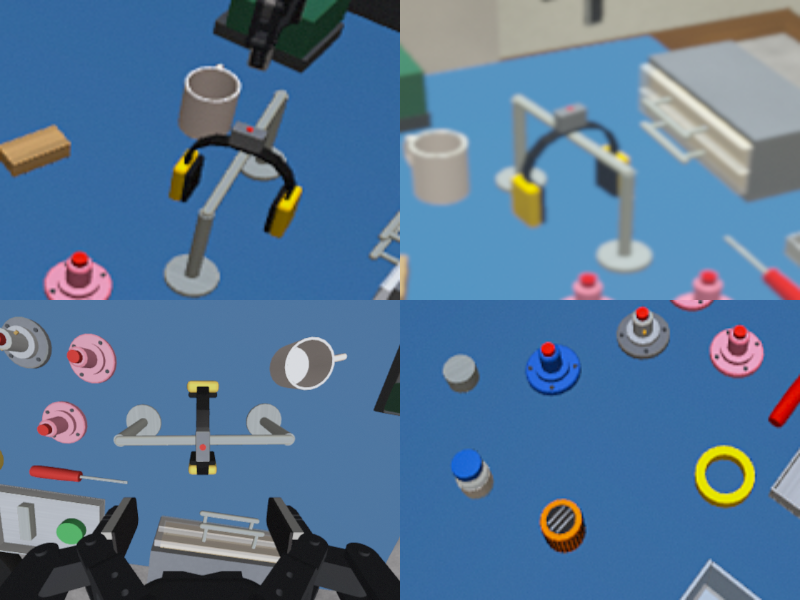

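The ears hang from the bar by the headband (wrist panel: band centred across the bar) and the gripper is clear. I'll go over the port for a precise look at the spigot and pin.

>>> step_arm(
  targets="6 -15 0 0;22 -50 4 0;41 -95 10 0;60 -140 15 0;80 -185 20 0;100 -230 26 0;118 -273 32 0;132 -305 36 0;139 -322 36 0;139 -322 36 0;139 -322 36 0",
)

```text
t: 12.1
tcp_pos: [0.4706, -0.0119, 0.2806]
tool_rot: [-0.082, 0.997, 0.0, 0.0]
force: [-1.3, -0.7, 0.3]
finger_gap: 0.998
gripper_force: 0.0
```

Run:
```python
from h import *
np.set_printoptions(precision=4,suppress=True)
s,w=snap('wrist','w4.png'); print(s['t'],s['tcp_pos'],s['q'])
for q,z in [('port_top',.062),('pin_mid',.0435)]:
    for d in manip.mark_of('wrist',q)[:4]: print(q,np.round(d['position'],1),round(d['p'],2),atz('wrist',d['position'],z,s))
p=proj('wrist',[.472,-.009,.05],s).astype(int); print(p)
x0,y0=p[0]-70,max(p[1]-55,0); print(x0,y0)
cv2.imwrite('pics/port.png',cv2.resize(cv2.imread('pics/w4.png')[y0:y0+110,x0:x0+140],None,fx=5,fy=5,interpolation=2))
# red plunger top centroid
i=cv2.cvtColor(cv2.imread('pics/w4.png'),cv2.COLOR_BGR2HSV)[y0:y0+110,x0:x0+140]
r=cv2.inRange(i,(0,170,120),(6,255,255))|cv2.inRange(i,(174,170,120),(180,255,255)); m=cv2.moments(r,True); c=(m['m10']/m['m00']+x0,m['m01']/m['m00']+y0); print('plunger',c,atz('wrist',c,.073,s),m['m00'])
for b,h in ((cv2.inRange(i,(14,90,120),(24,255,255)),.0435),):
    n,l,st,ce=cv2.connectedComponentsWithStats(b)
    for k in range(1,n):
        if st[k,4]>4: print(st[k],ce[k]+[x0,y0],atz('wrist',ce[k]+[x0,y0],h,s))
```

```text
12.1 [ 0.4706 -0.0119  0.2806] [-0.2636  0.2545  1.743   0.0003  1.1437 -1.9986]
port_top [317.3 288.2] 0.76 [0.6037 0.0556 0.062 ]
port_top [284.5 180. ] 0.74 [ 0.4688 -0.0103  0.062 ]
port_top [383.8 199.4] 0.74 [0.4727 0.1093 0.062 ]
port_top [172.9  97.5] 0.71 [ 0.3997 -0.1425  0.062 ]
pin_mid [289.4 179. ] 0.91 [ 0.4707 -0.0039  0.0435]
pin_mid [315.2 281.3] 0.86 [0.6046 0.0549 0.0435]
pin_mid [179.4  95.9] 0.82 [ 0.3974 -0.1414  0.0435]
pin_mid [379.3 198. ] 0.8 [0.4761 0.1103 0.0435]
[285 180]
215 125
plunger (np.float64(284.5), np.float64(182.25)) [ 0.4689 -0.0104  0.073 ] 52.0
[81 41  5  4 14] [298.     167.3571] [0.455  0.0039 0.0435]
[57 61  3  3  7] [273.     187.2857] [ 0.4842 -0.0219  0.0435]
```

View pics/port.png

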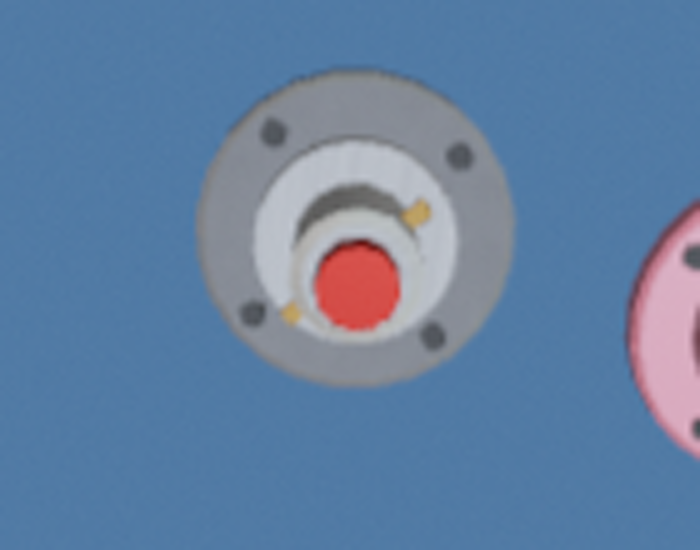

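The crop shows the brass pin ends at (418,213) and (290,313), so the pin lies at roughly -41° in world. The plunger is at (357,286) and the flange at (356,228). I'll refine the centre and then move over the collar at the same yaw.

```bash
cat >> h.py <<'E'
def blob(im,P,s,fn,h=45):
    "centroid of the largest blob of fn(hsv) near projected P in the wrist picture"
    c,r=proj('wrist',P,s).astype(int); y0,x0=max(r-h,0),max(c-h,0)
    hsv=cv2.cvtColor(np.asarray(im)[y0:r+h,x0:c+h],cv2.COLOR_RGB2HSV)
    n,l,st,ce=cv2.connectedComponentsWithStats(fn(hsv)); k=1+np.argmax(st[1:,4])
    (cc,ax,an)=cv2.fitEllipse(cv2.convexHull(np.argwhere(l==k)[:,::-1].astype(np.int32)))
    return np.array(cc)+[x0,y0],ax,st[k,4]
red=lambda h:cv2.inRange(h,(0,120,80),(8,255,255))|cv2.inRange(h,(172,120,80),(180,255,255))
notblue=lambda h:255-cv2.inRange(h,(95,90,0),(125,255,255))
E
python3 - <<'E'
from h import *
np.set_printoptions(precision=4,suppress=True)
s,w=snap('wrist')
for fn,P,z in ((red,[.47,-.01,.073],.073),(notblue,[.47,-.01,.012],.012)):
    c,ax,n=blob(w,P,s,fn); print(c,ax,n,atz('wrist',c,z,s))
M=R.from_quat(s['tool_rot']).as_matrix(); print(M, M.T@(np.array([.580,-.306,.28])-s['tcp_pos'])*1000)
E
```

```text
[285.0872 181.1773] (16.187400817871094, 17.52198028564453) 229 [ 0.4679 -0.0087  0.073 ]
[284.6925 169.9732] (63.849830627441406, 63.961238861083984) 3217 [ 0.4671 -0.0089  0.012 ]
[[-0.9861 -0.1663  0.0004]
 [-0.1663  0.9861  0.0001]
 [-0.0004  0.     -1.    ]] [ -58.3488 -309.3047    0.5066]
```

>>> step_arm(
  targets="-3 -15 0 0;-10 -52 0 0;-18 -97 0 0;-27 -142 0 0;-36 -187 0 0;-44 -232 0 0;-52 -273 0 0;-56 -298 0 0;-58 -309 0 0;-58 -309 0 0;-58 -309 0 0",
)

```text
t: 13.4
tcp_pos: [0.5788, -0.3055, 0.2799]
tool_rot: [-0.083, 0.997, 0.001, -0.001]
force: [-0.2, -0.4, -0.5]
finger_gap: 1.001
gripper_force: 0.0
```

Run:
```python
from h import *
np.set_printoptions(precision=4,suppress=True)
s,w=snap('wrist','w5.png'); print(s['tcp_pos'],s['q'])
M=R.from_quat(s['tool_rot']).as_matrix(); print(M)
for q,z in [('collar_mid',.03)]:
    for d in manip.mark_of('wrist',q)[:4]: print(q,np.round(d['position'],1),round(d['p'],2),atz('wrist',d['position'],z,s))
p=proj('wrist',[.58,-.306,.06],s).astype(int); x0,y0=p-[75,60]; print(x0,y0)
cv2.imwrite('pics/collar.png',cv2.resize(cv2.imread('pics/w5.png')[y0:y0+120,x0:x0+150],None,fx=5,fy=5,interpolation=2))
```

```text
[ 0.5788 -0.3055  0.2799] [-0.6562  0.5233  1.2958  0.0004  1.3243 -2.3937]
[[-0.9862 -0.1658 -0.0012]
 [-0.1658  0.9862  0.0015]
 [ 0.0009  0.0017 -1.    ]]
collar_mid [274.5 176.7] 0.89 [ 0.5814 -0.3152  0.03  ]
206 122
```

View pics/collar.png

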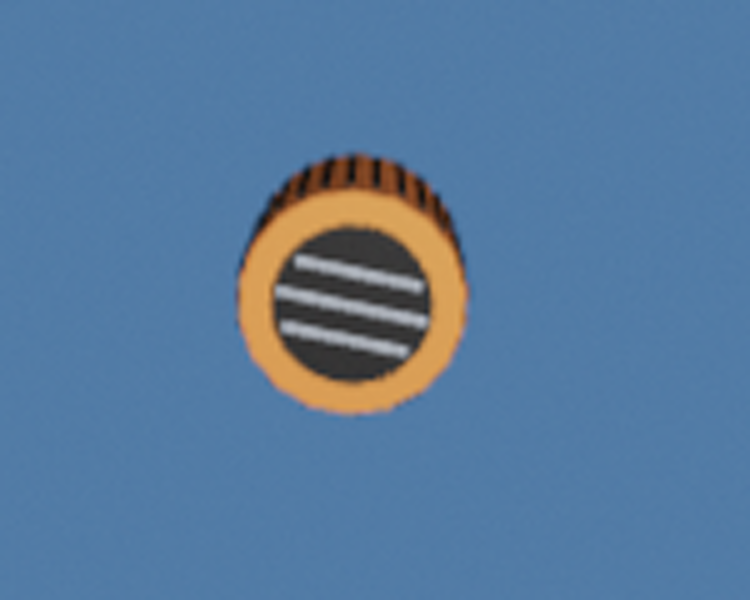

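The crop shows the collar top centred at (353,300). Its grille bars are tilted about 12.5° in the image, roughly 87° in world.

Run:
```python
from h import *
np.set_printoptions(precision=4,suppress=True)
s,w=snap('wrist')
h=cv2.cvtColor(w[122:242,206:356],cv2.COLOR_RGB2HSV)
m=cv2.inRange(h,(8,120,170),(25,255,255)); ys,xs=np.nonzero(m); print(xs.min()+206,xs.max()+206,ys.min()+122,ys.max()+122,len(xs))
c,ax,n=cv2.fitEllipse(cv2.convexHull(np.argwhere(m>0)[:,::-1].astype(np.int32))); print(c,ax)
P=atz('wrist',np.array(c)+[206,122],.06,s); print(P)
P[2]=.02; M=R.from_quat(s['tool_rot']).as_matrix(); print(M.T@(P-s['tcp_pos'])*1000)
```

```text
253 298 159 203 759
(69.59164428710938, 59.23289489746094) (44.117801666259766, 45.06022262573242)
[ 0.5803 -0.313   0.06  ]
[ -0.2276  -8.5436 260.3598]
```

>>> step_arm(
  targets="0 -4 20 0;0 -8 60 0;0 -8.5 105 0;0 -8.5 150 0;0 -8.5 195 0;0 -8.5 232 0;0 -8.5 252 0;0 -8.5 260 0;0 -8.5 260 0;0 -8.5 260 0",
)

```text
t: 14.55
tcp_pos: [0.5817, -0.3153, 0.0219]
tool_rot: [-0.083, 0.997, -0.001, 0.001]
force: [0.1, 0.3, 0.7]
finger_gap: 0.998
gripper_force: 0.0
```

>>> step_arm(
  targets="0 0 0 0;0 0 0 0;0 0 0 0;0 0 0 0;0 0 0 0;0 0 0 0",
  gripper=1,
  squeeze=60,
)

```text
t: 15.15
tcp_pos: [0.5814, -0.3153, 0.0223]
tool_rot: [-0.083, 0.997, -0.001, 0.001]
force: [-0.2, 1.8, 6.0]
finger_gap: 0.62
gripper_force: 63.3
```

>>> step_arm(
  targets="0 0 -15 0;0 0 -55 0;0 0 -95 0;0 0 -120 0;0 0 -120 0;0 0 -120 0",
)

```text
t: 15.75
tcp_pos: [0.5803, -0.3149, 0.1408]
tool_rot: [-0.083, 0.997, -0.0, 0.0]
force: [0.8, 0.7, -3.0]
finger_gap: 0.62
gripper_force: 63.8
```

Run:
```python
from h import *
np.set_printoptions(precision=4,suppress=True)
s,w=snap('wrist','w6.png'); print(s['tcp_pos'],s['finger_gap'],s['force'],s['q'])
M=R.from_quat(s['tool_rot']).as_matrix(); print(M)
c,r=proj('wrist',np.array(s['tcp_pos'])+[0,0,.038],s).astype(int); print(c,r)
y0,x0=r-60,c-75
h=cv2.cvtColor(w[y0:y0+120,x0:x0+150],cv2.COLOR_RGB2HSV)
m=cv2.inRange(h,(8,120,170),(25,255,255)); n,l,st,ce=cv2.connectedComponentsWithStats(m); k=1+np.argmax(st[1:,4]); m=l==k
ys,xs=np.nonzero(m); print(xs.min()+x0,xs.max()+x0,ys.min()+y0,ys.max()+y0)
e=cv2.fitEllipse(cv2.convexHull(np.argwhere(m)[:,::-1].astype(np.int32))); c=np.array(e[0])+[x0,y0]; print(c,e[1])
P=atz('wrist',c,s['tcp_pos'][2]+.038,s); print('tool',M.T@(P-s['tcp_pos'])*1000)
t=np.array([.468,-.0089,s['tcp_pos'][2]]); print(M.T@(t-s['tcp_pos'])*1000)
cv2.imwrite('pics/held.png',cv2.resize(cv2.imread('pics/w6.png')[y0:y0+120,x0:x0+150],None,fx=5,fy=5,interpolation=2))
```

```text
[ 0.5803 -0.3149  0.1408] 0.6202867933773528 [ 0.7699  0.729  -3.0091] [-0.6661  0.6776  1.4171 -0.0001  1.0463 -2.4026]
[[-0.9863 -0.165   0.0004]
 [-0.165   0.9863 -0.0004]
 [-0.0003 -0.0005 -1.    ]]
283 328
217 349 268 379
[282.9466 323.512 ] (111.16251373291016, 132.8821258544922)
tool [  2.2481  -0.2052 -38.0006]
[ 60.2698 320.3699  -0.1705]
```

View pics/held.png

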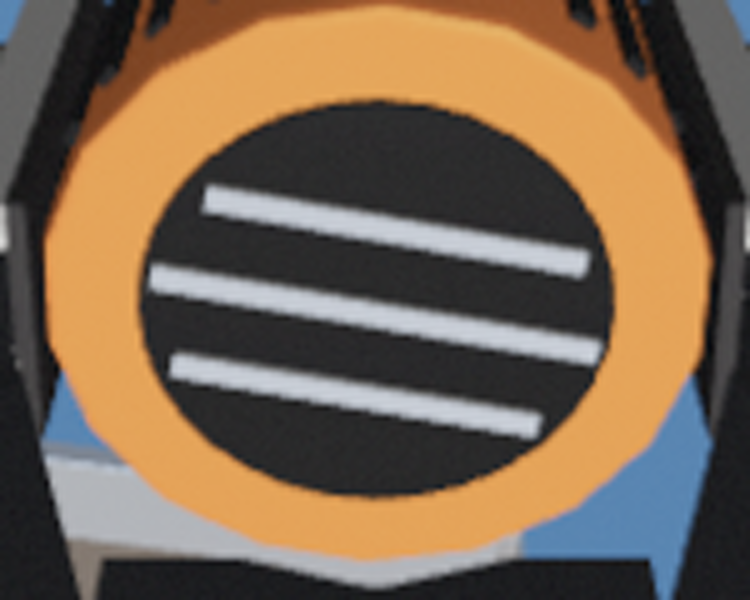

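The held collar has its disc at crop (377,298), gripped centrally and about 1.5 mm off in tool x. I'll cross-check the port centre with the earlier wrist views before going over.

Run:
```python
from h import *
np.set_printoptions(precision=4,suppress=True)
L=lambda f:cv2.cvtColor(cv2.imread('pics/'+f),cv2.COLOR_BGR2RGB)
for f,p,q in (('w1.png',[.4699,-.012,.282],[.7073,.7069,.0006,.0008]),('w4.png',[.4706,-.0119,.2806],[-.083,.9966,0,0])):
    s=dict(tcp_pos=np.array(p),tool_rot=q)
    for fn,P,z in ((red,[.47,-.01,.073],.073),(notblue,[.47,-.01,.012],.012)):
        try: c,ax,n=blob(L(f),P,s,fn,22 if fn is red else 45); print(f,c,ax,n,atz('wrist',c,z,s))
        except Exception as e: print(f,e)
sc=snap('scene')[1]; si=snap('side')[1]
rs=[]
for n,im,p in (('scene',sc,(267,226)),('side',si,(284,238))):
    y0,x0=p[1]-14,p[0]-14
    m=red(cv2.cvtColor(np.ascontiguousarray(im[y0:y0+28,x0:x0+28]),cv2.COLOR_RGB2HSV)); M=cv2.moments(m,True)
    c=(M['m10']/M['m00']+x0,M['m01']/M['m00']+y0); print(n,c,M['m00'],atz(n,c,.0695,)); rs.append(ray(n,c))
print(tri(rs))
```

```text
w1.png [281.6626 179.4377] (16.155519485473633, 18.199073791503906) 231 [ 0.4689 -0.0076  0.073 ]
w1.png [280.5377 177.0905] (80.53085327148438, 108.98187255859375) 5041 [ 0.4674 -0.0181  0.012 ]
w4.png [286.0844 181.7184] (16.03573989868164, 17.611003875732422) 231 [ 0.4679 -0.0087  0.073 ]
w4.png [285.535 170.392] (63.73476791381836, 64.02452850341797) 3225 [ 0.4669 -0.009   0.012 ]
scene (265.04545454545456, 227.3409090909091) 44.0 [ 0.4678 -0.0072  0.0695]
side (283.2285714285714, 238.25714285714287) 35.0 [ 0.4686 -0.0084  0.0695]
(array([ 0.4683, -0.008 ,  0.0698]), [np.float64(0.000613242420950578), np.float64(0.0006132424209505501)])
```

>>> step_arm(
  targets="3 15 0 0;9 50 0 0;17 95 0 0;25 140 0 0;34 185 0 0;42 230 0 0;50 272 0 0;55 302 0 0;58 317 0 0;58.5 321 0 0;58.5 321 0 0;58.5 321 0 0",
)

```text
t: 17.1
tcp_pos: [0.4713, -0.0094, 0.1402]
tool_rot: [-0.082, 0.997, -0.0, 0.001]
force: [-0.6, 0.0, -1.8]
finger_gap: 0.62
gripper_force: 63.8
```

>>> step_arm(
  targets="0 0 0 0;0 0 0 0",
)

```text
t: 17.3
tcp_pos: [0.4706, -0.0092, 0.1403]
tool_rot: [-0.082, 0.997, -0.0, 0.0]
force: [-0.1, 0.2, -2.4]
finger_gap: 0.624
gripper_force: 63.8
```

Run:
```python
from h import *
np.set_printoptions(precision=4,suppress=True)
s=manip.sense(); print(s['tcp_pos'],s['q'],s['force']); M=R.from_quat(s['tool_rot']).as_matrix()
print(M.T@(np.array([.4697,-.0081,s['tcp_pos'][2]])-s['tcp_pos'])*1000)
# collar axis by scene + side: orange mask outline
rs=[]
for n in ('scene','side'):
    im=snap(n)[1]
    d=manip.masks_of(n,'collar_mid'); 
    for k in d[:2]: print(n,k['p'],k['position'],k['pixels'].sum())
    d=manip.mark_of(n,'collar_mid')[:2]; print([(k['p'],k['position']) for k in d]); rs.append(ray(n,d[0]['position']))
print(tri(rs))
```

```text
[ 0.4706 -0.0092  0.1403] [-0.2575  0.4716  1.902  -0.0001  0.7673 -1.9924] [-0.0932  0.1848 -2.4265]
[ 0.6687  1.1861 -0.0008]
scene 0.66 [271.6, 212.6] 348
[(0.85, [267.9, 210.6])]
side 0.69 [280.4, 213.5] 528
[(0.59, [285.4, 215.4])]
(array([ 0.4728, -0.0011,  0.1358]), [np.float64(0.00368054518161452), np.float64(0.003680545181614555)])
```

>>> step_arm(
  targets="0.7 1.2 15 0;0.7 1.2 35 0;0.7 1.2 48 0;0.7 1.2 53 0;0.7 1.2 56 0;0.7 1.2 58 0;0.7 1.2 60 0;0.7 1.2 60 0",
)

```text
t: 18.4
tcp_pos: [0.4693, -0.0071, 0.0806]
tool_rot: [-0.083, 0.997, -0.0, 0.0]
force: [0.0, -0.4, -2.1]
finger_gap: 0.618
gripper_force: 63.8
```

>>> step_arm(
  targets="0 0 3 0;0 0 6 0;0 0 9 0;0 0 11 0;0 0 13 0;0 0 13 0",
)

```text
t: 19.0
tcp_pos: [0.469, -0.007, 0.0671]
tool_rot: [-0.083, 0.997, 0.0, -0.0]
force: [-0.9, -0.2, -1.3]
finger_gap: 0.62
gripper_force: 64.0
```

>>> step_arm(
  targets="0 0 1 0;0 0 2 0;0 0 3 0;0 0 3 0",
)

```text
t: 19.4
tcp_pos: [0.4692, -0.007, 0.0663]
tool_rot: [-0.083, 0.997, -0.0, 0.001]
force: [-2.7, -0.4, 18.6]
finger_gap: 0.624
gripper_force: 65.9
```

Resting on the pin. Grille and pin angles suggest a turn of about +38°, so I'll turn with a light push and feel for the drop.

>>> step_arm(
  targets="0 0 -1 4;0 0 -1 9;0 0 -1 14;0 0 -1 19;0 0 -1 24;0 0 -1 28;0 0 -1 30;0 0 -1 30",
)

```text
t: 20.2
tcp_pos: [0.4691, -0.0071, 0.0654]
tool_rot: [0.178, 0.984, -0.0, 0.0]
force: [-1.2, -1.1, -1.0]
finger_gap: 0.619
gripper_force: 63.9
```

>>> step_arm(
  targets="0 0 0 2;0 0 0 4;0 0 0 5;0 0 0 5",
)

```text
t: 20.6
tcp_pos: [0.4691, -0.007, 0.0652]
tool_rot: [0.22, 0.975, 0.0, 0.0]
force: [-0.2, -0.1, -1.5]
finger_gap: 0.615
gripper_force: 63.8
```

>>> step_arm(
  targets="0 0 1 0;0 0 2 0;0 0 3 0;0 0 3 0",
)

```text
t: 21.0
tcp_pos: [0.4689, -0.007, 0.0621]
tool_rot: [0.221, 0.975, 0.0, -0.0]
force: [-0.6, 0.6, -2.1]
finger_gap: 0.622
gripper_force: 63.8
```

Dropped over the pin. I'll continue down to the plunger and then home.

>>> step_arm(
  targets="0 0 2 0;0 0 5 0;0 0 8 0;0 0 11 0;0 0 14 0;0 0 16 0;0 0 17 0;0 0 18 0;0 0 18 0",
)

```text
t: 21.9
tcp_pos: [0.469, -0.007, 0.0447]
tool_rot: [0.221, 0.975, -0.0, 0.0]
force: [-0.9, -0.0, 6.3]
finger_gap: 0.623
gripper_force: 64.4
```

>>> step_arm(
  targets="0 0 1 0;0 0 2 0;0 0 3 0;0 0 3.5 0;0 0 3.5 0;0 0 3.5 0",
)

```text
t: 22.5
tcp_pos: [0.4691, -0.007, 0.0441]
tool_rot: [0.221, 0.975, -0.0, 0.001]
force: [-5.5, 0.8, 32.9]
finger_gap: 0.623
gripper_force: 67.3
```

Run:
```python
from h import *
np.set_printoptions(precision=4,suppress=True)
a=snap('scene')[1];b=snap('side')[1];w=snap('wrist')[1]; s=manip.sense(); print(s['t'],s['tcp_pos'],s['force'],s['gripper_force'])
print([k['position'] for k in manip.mark_of('side','collar_mid')[:2]],proj('side',[.4684,-.0083,.052]),proj('side',[.4684,-.0083,.076]))
r=lambda x:cv2.resize(x,(400,300))
cv2.imwrite('pics/end.png',np.vstack([np.hstack([r(a[70:220,260:440]),r(b[70:220,180:360])]),np.hstack([r(a[180:285,200:340]),r(b[190:295,220:360])])])[:,:,::-1])
```

```text
22.65 [ 0.4691 -0.007   0.0441] [-5.003   1.0497 33.7238] 67.30969469994307
[[284.7, 241.4]] [282.9076 243.7479] [283.2334 236.1693]
```

View pics/end.png

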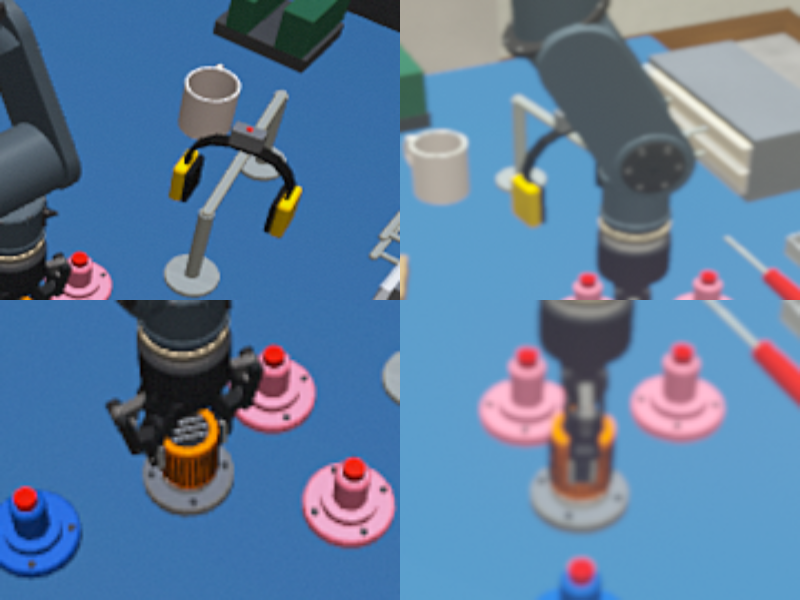

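The ears still hang from the bar, and the collar is seated low on the grey port at lower-left panel (190,455), held with about 33 N. Handing in.

```bash
python3 -c "
from station import manip
print(manip.sign_off())"
```

```text
the job is handed in; nothing more can be done
None
```

I handed the job in at about 23 s: the ear defenders hang from the bar, released, and the collar is over the cross-pin, still held pushed home with about 33 N; sign-off gave no verdict.

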